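Fit the yellow peg panel into the ring-toss base

ROBOT

A 7-joint arm with a two-finger parallel gripper is mounted at the origin on the work surface. World frame = base frame: x ahead of the robot, y to its left, z up, the work surface at z = 0. Lengths are in m, angles in rad, forces in N, time in s.
With the tool pointing down it reaches from about 0.425 to 0.95 m from the base axis. Payload 4.7 kg.
Tool frame: the origin (TCP) lies on the centre line of the jaws, within the pads' length; the fingertips stand 11 mm ahead of it and the grasp point (between the pads) lies 8 mm behind it; z points along the fingers, y is the line along which they close (so a half turn about z gives the same grasp; the last joint's range is limited). The gripper opens to 87 mm and grips with 3 to 60 N. Pads are 19 mm wide; open, the fingers measure 117 mm over their backs; the gripper's body (75 mm by 190 mm) begins 51 mm behind the grasp point.
Start: joints at [1.178, 0.469, -0.049, 1.532, 0.024, 1.141, -0.082], TCP at [0.24, -0.631, 0.234] pointing down, gripper open.
Joint ranges: [-2.59, 2.59], [-0.33, 1.99], [-1.39, 1.29], [0.1, 2.45], [-1.04, 4.18], [0.21, 1.99], [-2.66, 2.66]. Speed limits (rad/s): [2.57, 2.57, 3.14, 3.14, 3.14, 3.14, 3.14].

INTERFACE

Orientations are given as a unit quaternion [x, y, z, w].
In Python, from station import sense, get_image, get_calibration, job_done, find_in, outline_of gives the robot as it stands.
- The arm moves only by the tool drive_tool, never from a script. Its argument "increments" is a list of rows, each a list of 7 numbers: the turn, a rotation vector about the tool's x, y, z in units of 30 degrees (1.0 is 30 degrees), then the shift along the tool's x, y, z in units of 0.04 m (1.0 is 0.04 m), then the opening, from 0 (shut) to 1 (fully open). A call has exactly 5 rows; each row shifts and turns the commanded pose from where the row before left it, along the tool's axes as they then stand; what a row does not reach is not made up. A row lasts 1/8 s, in which the tool goes at most 62.5 mm and 10.7 degrees, less where a joint would pass 70% of its speed; a pose out of reach is approached as far as the arm can. A call with a number of a shift or a turn outside -1 to 1 is refused whole. A call with a gripper value outside its range is refused whole. The fingers move at their own pace and stop on an object; "newtons" is the grip in N (left out, the last holds). Time passes only in rows, so rows that do not move let the fingers close, or fill a call up. It gives the time, the measured TCP pose, the force and the opening at its end, in the units of the state.
- sense(): the state, without advancing time (a new reading comes with each control period).
- get_image(name): name is "side" or "top"; returns the picture (480x640x3 uint8, red, green, blue); there is no depth.
- get_calibration(name): a dict with "K" (3x3 intrinsics, pixels), "R" (3x3) and "t" (3): a world point X has camera coordinates R X + t. Camera axes: x right, y down, z forward; pixel columns grow to the right and rows downward; lengths in m; the calibration is good to about 2 mm. A picture is of the moment at which its call begins. get_calibration takes no time and is no camera call.
- job_done(): hands the job in, once; it reports no verdict.
Trained networks look in the newest picture that a camera, given by its name, has taken for a name from the list of things; names that differ only in an ending like _2 or _b are one class to them, and where a whole thing is asked for, a point or a joint stands for the part that bears it (a point fixed in the world has none). Each returns a list of dicts, best first, with "conf" (0 to 1); they miss things now and then, are a little off and sometimes report something else, mostly with a low value. They report only what shows in the picture. A call takes as long as a camera call. They do not tell look-alikes from the thing itself.
- find_in(camera, name): "pixel" ([row, column] in pixels, amid what is visible of it).
- outline_of(camera, name): "mask" (480x640 bool, what is visible of it) and "pixel" ([row, column] in pixels, amid what is visible of it).
The state is a dict: "t": time; "qpos": joint angles; "qd": joint speeds; "tau": joint torques, N m; "position": TCP position; "ee_rot": TCP orientation; "ft_force": force on the tool from outside, world axes, zero at the start; "torque": the same for the moment, N m; "finger_gap": opening from 0.0 (shut) to 1.0 (fully open).
Only numpy, scipy, OpenCV 4.12 (cv2) and the standard library are available. Lean on these libraries where they do the work, as an engineer would, in place of code of your own. Each camera call takes 0.05 s, during which the arm holds its last target. There are 200 camera calls.

TASK

Set up the ring toss: take the yellow panel by its peg, tuck one of its short end edges under the red lip of the wooden base, then lower the opposite edge so that the panel lies flat on the floor of the base, its end still under the lip, and let go. Leave the blue panel where it is.

Things in the scene. Friction and masses are not known exactly. Their poses are not given: they have to be found in the camera images.
- yellow_panel: yellow panel 150 (its x) x 120 (its y) x 10 mm, about 0.14 kg, lying flat and loose; in its middle an upright pale square peg 28 x 28 mm, sides parallel to the panel's, up to 70 mm above the underside, a thin white disc round its foot. Origin: centre of the underside, z up along the peg. The two short (120 mm) end edges, at x = -75 and +75, are alike: it fits either way round.
- blue_panel: blue panel 150 (its x) x 120 (its y) x 10 mm, about 0.14 kg, lying flat and loose; in its middle an upright pale square peg 28 x 28 mm, sides parallel to the panel's, up to 70 mm above the underside, a thin white disc round its foot. Origin: centre of the underside, z up along the peg. Not the one wanted.
- base: wooden tray fixed to the table, 192 (its x) x 170 (its y) mm outside, 168 x 146 inside (x -84 to 84, y -73 to 73), walls 12 mm. Dark floor 8 mm above the table. The +x wall and both side walls end 22 mm above the table; the -x wall carries the red lip. The opening from the lip to the +x wall is 138 mm, so the panel enters only tilted, one end first under the lip. Origin: centre of the underside, z up.
- base_lip (a point): the base's red lip, a flat strip over the full width of the -x end, overhanging the floor by 30 mm (x -84 to -54 of the base); underside 29 mm, top 35 mm above the table. This point: middle of its lower free edge, at x = -54, y = 0, z = 29 mm in the base's frame; axes as the base's.
Not all that is in view belongs to the job. Of the things like the yellow_panel, leave any that is green, purple or turquoise; of the rest the larger one is meant.

How it is judged:
By the outcome, as a careful person would: the job done as asked, in the order asked, and still so for the second after the job is handed in, with the robot touching nothing.
It also fails if it takes over 45 s, if anything falls off the work surface, if the arm or the gripper's body presses on something with over 40 N, if the wrist force passes 120 N, or if a joint passes its speed limit or range.

## Working session

There is one attempt and no reset: what is moved stays moved. The work goes in short steps, Python scripts to look and compute and a tool call to move; the robot and the scene stay as the last step left them, time stands still between calls to the robot, and variables do not carry over. Pictures are saved under pics/ and viewed, on a budget of 10 in all, crops included, one or two more only if the job needs it, and the job is handed in when it is done.

Besides the shell and the picture viewer there is one more tool, called after ">>>" by a JSON object that holds its "op" and its "data". drive_tool: Moves the arm, as the interface text tells. Its arguments: {"type":"object","properties":{"increments":{"type":"array","items":{"type":"array","items":{"type":"number"}}},"newtons":{"type":"number"}},"required":["increments"]}

```bash
mkdir -p pics; python3 - <<'E'
from station import *
import cv2, numpy as np
ims=[]
for c in ("top","side"):
    im=get_image(c); ims.append(im)
    cv2.imwrite(f"pics/{c}0.png",im[:,:,::-1])
    k=get_calibration(c); print(c,k["K"].tolist(),np.round(-k["R"].T@k["t"],3),np.round(k["R"],3).tolist())
    for n in ("yellow_panel","blue_panel","base","base_lip"):
        print(c,n,[(np.round(d["pixel"]).tolist(),round(d["conf"],2)) for d in find_in(c,n)])
s=sense();print(s)
E
```

```text
top [[506.40298629017656, 0.0, 320.5212514470998], [0.0, 506.40298629017656, 241.6710317949206], [0.0, 0.0, 1.0]] [ 0.372 -0.001  0.956] [[0.006, -1.0, 0.014], [-0.997, -0.007, -0.075], [0.075, -0.014, -0.997]]
top yellow_panel [([181.0, 319.0], 0.87), ([354.0, 461.0], 0.85), ([282.0, 320.0], 0.72), ([359.0, 141.0], 0.65), ([116.0, 428.0], 0.63)]
top blue_panel [([218.0, 472.0], 0.8)]
top base [([215.0, 170.0], 0.85)]
top base_lip [([214.0, 166.0], 0.69)]
side [[464.7053671545927, 0.0, 319.1250823962937], [0.0, 464.7053671545927, 234.07986285012473], [0.0, 0.0, 1.0]] [-0.001  0.733  0.752] [[-0.847, -0.531, -0.018], [-0.322, 0.539, -0.779], [0.423, -0.654, -0.627]]
side yellow_panel [([236.0, 289.0], 0.95), ([184.0, 299.0], 0.92), ([262.0, 358.0], 0.76), ([392.0, 340.0], 0.71), ([221.0, 450.0], 0.68)]
side blue_panel [([187.0, 370.0], 0.97)]
side base [([321.0, 244.0], 0.58)]
side base_lip [([318.0, 242.0], 0.66)]
{'t': 0.5, 'qpos': array([ 1.17812706,  0.46861719, -0.04858759,  1.53254525,  0.02410302,
        1.14100004, -0.08228075]), 'qd': array([0.00032577, 0.0008759 , 0.00116805, 0.00106879, 0.00172983,
       0.00026264, 0.00102924]), 'tau': array([-5.23788513e-04, -5.07365978e+01, -8.05448717e-02, -2.36226726e+01,
       -6.10929681e-02,  3.19055084e-02,  4.77954052e-05]), 'position': array([ 0.24019664, -0.63081195,  0.23354202]), 'ee_rot': array([9.83502696e-01, 1.80893465e-01, 1.52360466e-05, 4.25064277e-06]), 'ft_force': array([-1.06067728, -0.66490438, -0.54517073]), 'torque': array([0.08592748, 0.00246618, 0.00885126]), 'finger_gap': 1.0010351354535232}
```

View pics/top0.png

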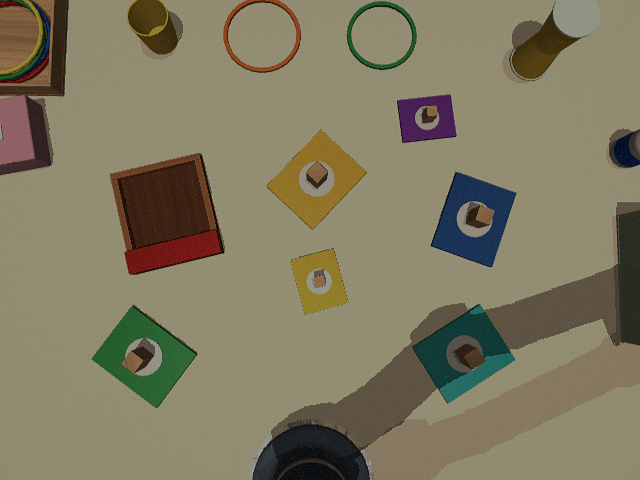

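View pics/side0.png

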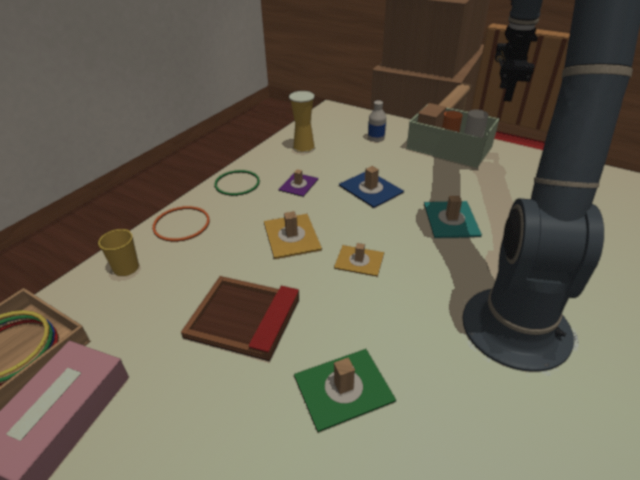

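Yellow_panel candidates in the top view, as [row, column]:
- [181,318]: large yellow
- [281,320]: small yellow
- [355,142]: green
- [354,463]: turquoise
- [118,428]: purple

With green, turquoise and purple excluded, the larger of the two yellows at [181,318] fits. I'll confirm it in a crop and measure the poses.

```bash
cat > h.py <<'E'
from station import *
import cv2, numpy as np
def cam(c):
    k=get_calibration(c); return k["K"],k["R"],k["t"]
def ray(c,px,z):   # px: Nx2 (col,row) -> world xy on plane z
    K,R,t=cam(c); px=np.asarray(px,float).reshape(-1,2)
    d=(R.T@np.linalg.inv(K)@np.c_[px,np.ones(len(px))].T).T; o=-R.T@t
    return (o+d*((z-o[2])/d[:,2])[:,None])[:,:2]
def proj(c,X):
    K,R,t=cam(c); p=(K@(R@np.asarray(X,float).reshape(-1,3).T+t[:,None])).T
    return p[:,:2]/p[:,2:]
def quad(c,mask,z):
    m=mask.astype(np.uint8); cs,_=cv2.findContours(m,cv2.RETR_EXTERNAL,cv2.CHAIN_APPROX_NONE)
    k=max(cs,key=cv2.contourArea)[:,0]
    return cv2.minAreaRect((ray(c,k,z)*1000).astype(np.float32))
E
python3 - <<'E'
from h import *
T=get_image("top")
for n in ("yellow_panel","base","base_lip"):
    for d in outline_of("top",n):
        print(n,np.round(d["pixel"]),round(d["conf"],2),d["mask"].sum(),quad("top",d["mask"],{"yellow_panel":.01,"base":.022,"base_lip":.035}[n]))
S=get_image("side")
for d in outline_of("side","yellow_panel")[:3]: print(np.round(d["pixel"]),quad("side",d["mask"],.01))
hsv=cv2.cvtColor(T,cv2.COLOR_RGB2HSV)
red=((hsv[:,:,0]<6)|(hsv[:,:,0]>174))&(hsv[:,:,1]>180)&(hsv[:,:,2]>60)
red[:, 240:]=0; print("red",quad("top",red,.035))
a=cv2.resize(T[120:320,90:380],None,fx=2.7,fy=2.7,interpolation=cv2.INTER_CUBIC)
cv2.imwrite("pics/crop.png",a[:,:,::-1])
E
```

```text
yellow_panel [182. 315.] 0.85 4943 ((562.4718627929688, -4.9484710693359375), (120.7687759399414, 150.31658935546875), 47.17439270019531)
yellow_panel [353. 461.] 0.79 5447 ((238.32595825195312, -279.180419921875), (123.968994140625, 152.78614807128906), 32.347835540771484)
yellow_panel [119. 423.] 0.77 2258 ((681.9183349609375, -214.8108367919922), (83.89034271240234, 103.52877044677734), 7.08927059173584)
yellow_panel [359. 141.] 0.69 5551 ((230.72171020507812, 307.94500732421875), (151.93524169921875, 123.22676086425781), 53.991294860839844)
yellow_panel [281. 321.] 0.58 2594 ((369.5280456542969, -11.223114013671875), (107.6497802734375, 86.56517028808594), 15.18362808227539)
base [212. 167.] 0.95 9851 ((493.3879699707031, 273.75347900390625), (194.9732208251953, 178.53607177734375), 14.072516441345215)
base_lip [212. 164.] 0.58 9678 ((491.1359558105469, 270.828857421875), (190.82444763183594, 175.72227478027344), 14.375441551208496)
[185. 299.] ((677.6386108398438, -212.92530822753906), (94.01856994628906, 134.8505401611328), 6.120941638946533)
[391. 341.] ((228.138916015625, 310.41851806640625), (151.21400451660156, 124.53721618652344), 54.382049560546875)
[236. 292.] ((565.06396484375, -7.787445068359375), (119.18501281738281, 178.85284423828125), 47.73435974121094)
red ((420.69195556640625, 255.1583709716797), (42.826210021972656, 169.13491821289062), 14.121450424194336)
```

View pics/crop.png

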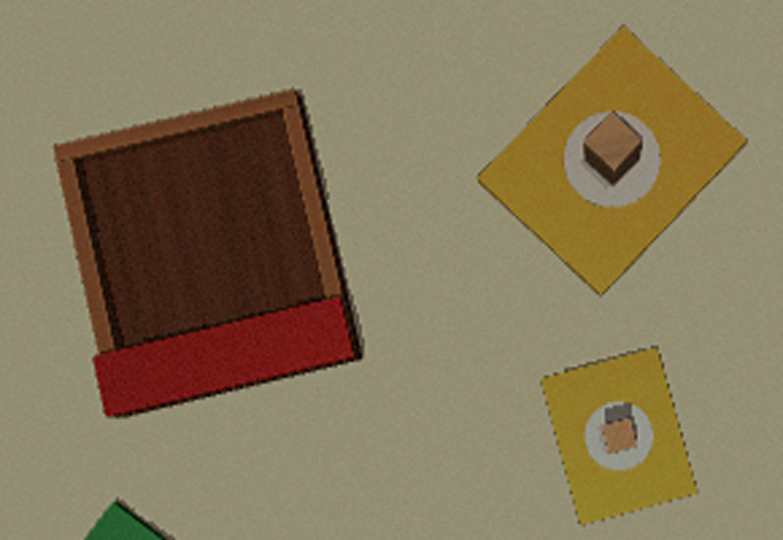

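The crop confirms it: the large yellow panel with the pale peg is at about [181,318] in the full image. The base lies with its lip toward the robot. I get the panel at (562,-5) mm with its x axis at -42.8°, and the base origin at (493,274) mm with its x axis at +14.1°. I'll grip with the jaws closing along the panel's x, which needs little wrist turn.

>>> {"op": "drive_tool", "data": {"increments": [[0, 0, -0.293, 0, 0, 0, 1], [0, 0, -0.293, 0, 0, 0, 1], [0, 0, -0.294, 0, 0, 0, 1], [0, 0, 0, 0.997, -0.278, 0, 1], [0, 0, 0, 0.997, -0.278, 0, 1]]}}

```text
t: 1.42
position: [0.2782, -0.5566, 0.2334]
ee_rot: [0.916, 0.4, 0.0, 0.0]
ft_force: [-0.3, 0.2, 0.4]
finger_gap: 1.001
```

>>> {"op": "drive_tool", "data": {"increments": [[0, 0, 0, 0.997, -0.278, 0, 1], [0, 0, 0, 0.997, -0.278, 0, 1], [0, 0, 0, 0.997, -0.278, 0, 1], [0, 0, 0, 0.997, -0.278, 0, 1], [0, 0, 0, 0.997, -0.278, 0, 1]]}}

```text
t: 2.05
position: [0.3731, -0.3719, 0.2338]
ee_rot: [0.916, 0.401, 0.0, 0.0]
ft_force: [0.5, 0.2, -0.2]
finger_gap: 1.002
```

>>> {"op": "drive_tool", "data": {"increments": [[0, 0, 0, 0.997, -0.278, 0, 1], [0, 0, 0, 0.997, -0.278, 0, 1], [0, 0, 0, 0.997, -0.278, 0, 1], [0, 0, 0, 0.997, -0.278, 0, 1], [0, 0, 0, 0.997, -0.278, 0, 1]]}}

```text
t: 2.68
position: [0.4677, -0.1877, 0.2339]
ee_rot: [0.916, 0.401, 0.0, 0.0]
ft_force: [0.5, 0.1, -0.3]
finger_gap: 1.0
```

>>> {"op": "drive_tool", "data": {"increments": [[0, 0, 0, 0.997, -0.278, 0, 1], [0, 0, 0, 0.997, -0.278, 0, 1], [0, 0, 0, 0.997, -0.278, 0, 1], [0, 0, 0, 0.997, -0.278, 0, 1], [0, 0, 0, 0.997, -0.278, 0, 1]]}}

```text
t: 3.3
position: [0.5623, -0.0037, 0.2338]
ee_rot: [0.916, 0.401, 0.0, 0.0]
ft_force: [0.7, -0.4, 0.1]
finger_gap: 0.999
```

>>> {"op": "drive_tool", "data": {"increments": [[0, 0, 0, 0, 0, 0.9, 1], [0, 0, 0, 0, 0, 0.9, 1], [0, 0, 0, 0, 0, 0.8, 1], [0, 0, 0, 0, 0, 0, 1], [0, 0, 0, 0, 0, 0, 1]]}}

```text
t: 3.92
position: [0.5626, -0.0045, 0.1308]
ee_rot: [0.916, 0.401, 0.001, 0.0]
ft_force: [-0.3, 0.1, 0.9]
finger_gap: 1.001
```

```bash
python3 - <<'E'
from h import *
S=get_image("side")
a=cv2.resize(S[110:290,200:400],None,fx=3,fy=3,interpolation=cv2.INTER_CUBIC)
cv2.imwrite("pics/near.png",a[:,:,::-1])
E
```

```text
(no output)
```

View pics/near.png

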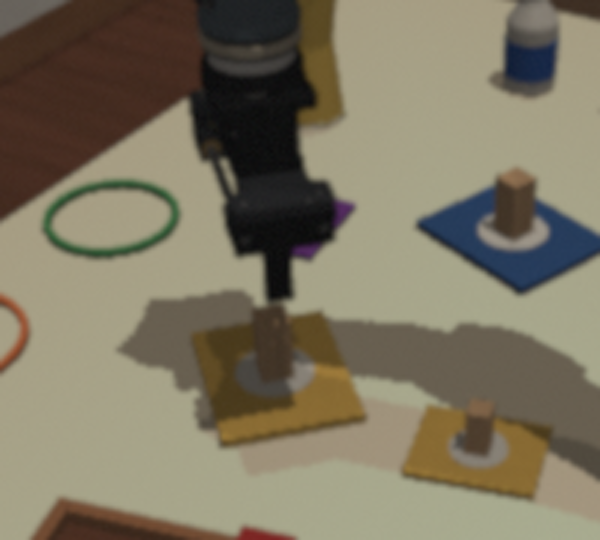

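The gripper stands over the yellow peg (peg at about crop [340,272], finger at about [275,280]), lined up to within a few mm. I'll descend and grip.

>>> {"op": "drive_tool", "data": {"increments": [[0, 0, 0, 0, 0, 0.8, 1], [0, 0, 0, 0, 0, 0.8, 1], [0, 0, 0, 0, 0, 0.5, 1], [0, 0, 0, 0, 0, 0.28, 1], [0, 0, 0, 0, 0, 0, 1]]}}

```text
t: 4.6
position: [0.5621, -0.0047, 0.0348]
ee_rot: [0.916, 0.401, 0.0, 0.0]
ft_force: [-0.5, 0.6, 1.3]
finger_gap: 0.995
```

>>> {"op": "drive_tool", "data": {"increments": [[0, 0, 0, 0, 0, 0, 0.2], [0, 0, 0, 0, 0, 0, 0.0], [0, 0, 0, 0, 0, 0, 0], [0, 0, 0, 0, 0, 0, 0], [0, 0, 0, 0, 0, 0, 0]], "newtons": 40}}

```text
t: 5.22
position: [0.5617, -0.0047, 0.0344]
ee_rot: [0.916, 0.401, 0.0, 0.0]
ft_force: [-0.1, 0.7, 0.4]
finger_gap: 0.513
```

>>> {"op": "drive_tool", "data": {"increments": [[0, 0, 0, 0, 0, 0, 0], [0, 0, 0, 0, 0, 0, 0.0], [0, 0, 0, 0, 0, 0, 0], [0, 0, 0, 0, 0, 0, 0], [0, 0, 0, 0, 0, 0, 0]]}}

```text
t: 5.85
position: [0.5618, -0.0048, 0.0343]
ee_rot: [0.916, 0.401, 0.0, 0.0]
ft_force: [0.1, -1.0, -0.7]
finger_gap: 0.317
```

>>> {"op": "drive_tool", "data": {"increments": [[0, 0, 0, 0, 0, -0.3, 0], [0, 0, 0, 0, 0, -0.8, 0.0], [0, 0, 0, 0, 0, -0.9, 0], [0, 0, 0, 0, 0, -0.9, 0], [0, 0, 0, 0, 0, 0, 0]]}}

```text
t: 6.48
position: [0.5636, -0.0042, 0.1538]
ee_rot: [0.916, 0.401, 0.003, 0.001]
ft_force: [0.6, 0.2, -1.3]
finger_gap: 0.318
```

```bash
python3 - <<'E'
from h import *
from scipy.spatial.transform import Rotation as R
s=sense(); print(s["position"],s["finger_gap"],s["ft_force"])
T=get_image("top");S=get_image("side")
# predicted panel outline if rigid in grasp: panel origin 34.5mm below TCP along tool z, x along tool y
Q=R.from_quat(s["ee_rot"]).as_matrix(); 
o=s["position"]+Q[:,2]*.0345
px=Q[:,1];py=Q[:,0]
C=[o+px*a*.075+py*b*.06-Q[:,2]*.01 for a,b in((1,1),(1,-1),(-1,-1),(-1,1))]
for n,I in(("top",T),("side",S)):
    I=I.copy(); cv2.polylines(I,[proj(n,C).round().astype(int)],True,(255,0,255),1)
    c=proj(n,[o])[0].astype(int); y,x=max(c[1]-100,0),max(c[0]-100,0)
    globals()[n]=cv2.resize(I[y:y+200,x:x+200],(400,400),interpolation=cv2.INTER_CUBIC)
cv2.imwrite("pics/lift.png",np.hstack([top,side])[:,:,::-1])
E
```

```text
[ 0.56359564 -0.00420703  0.15382592] 0.3180432454797986 [ 0.58729639  0.20670868 -1.28372595]
```

View pics/lift.png

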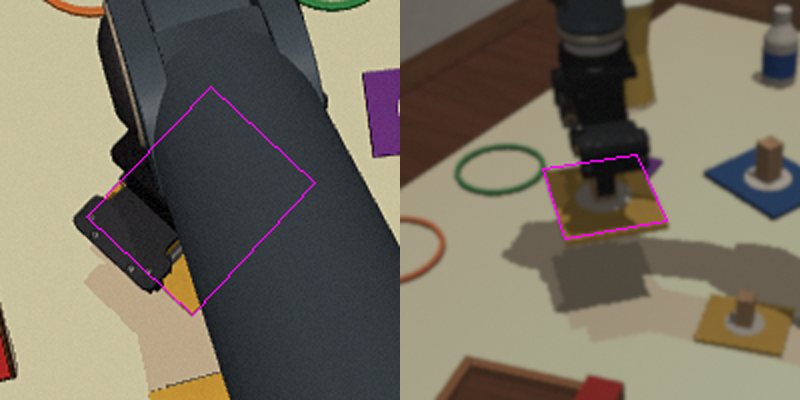

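The predicted outline (magenta) matches the lifted panel in the side view at about [200,605], so the hold is good. Next I'll work out the moves to the base.

```bash
cat > plan.py <<'E'
from h import *
from scipy.spatial.transform import Rotation as R
B=np.array([.4934,.2736,0]); yaw=np.radians(14.1)
def target(x0,z0,th):  # lead bottom edge x,z (base frame, m), tilt deg
    t=np.radians(th); u=np.array([np.cos(t),0,np.sin(t)]); n=np.array([-np.sin(t),0,np.cos(t)])
    p=np.array([x0,0,z0])+.075*u+.0345*n
    Z=R.from_euler('z',yaw).as_matrix()
    M=np.c_[Z@np.cross(u,-n),Z@u,Z@-n]
    return B+Z@p,M
def delta(pos,Q,x0,z0,th):
    p,M=target(x0,z0,th)
    rv=R.from_matrix(Q.T@M).as_rotvec()/np.radians(30)
    return p,M,rv.round(3),(Q.T@(p-pos)/.04).round(3),(M.T@(p-pos)/.04).round(3)
E
python3 - <<'E'
from plan import *
s=sense();p=s["position"];Q=R.from_quat(s["ee_rot"]).as_matrix()
for a in((-.04,.08,0),(-.04,.08,12),(-.04,.012,12),(-.074,.012,12),(-.074,.0085,0)):
    np_,M,rv,s1,s2=delta(p,Q,*a); print(a,np_.round(4),"turn",rv,"shift before turn",s1,"after",s2); p,Q=np_,M
E
```

```text
(-0.04, 0.08, 0) [0.5273 0.2821 0.1145] turn [-1.000e-03  1.000e-03 -1.895e+00] shift before turn [ 4.695 -5.489  0.894] after [7.163 0.929 0.896]
(-0.04, 0.08, 12) [0.5188 0.28   0.1293] turn [-0.4 -0.  -0. ] shift before turn [-0.    -0.22  -0.371] after [-0.    -0.138 -0.409]
(-0.04, 0.012, 12) [0.5188 0.28   0.0613] turn [0. 0. 0.] shift before turn [ 0.    -0.353  1.663] after [ 0.    -0.353  1.663]
(-0.074, 0.012, 12) [0.4858 0.2717 0.0613] turn [0. 0. 0.] shift before turn [ 0.    -0.831 -0.177] after [ 0.    -0.831 -0.177]
(-0.074, 0.0085, 0) [0.4944 0.2738 0.043 ] turn [0.4 0.  0. ] shift before turn [0.    0.12  0.494] after [0.    0.22  0.458]
```

>>> {"op": "drive_tool", "data": {"increments": [[0, 0, -0.2, 0, 0, 0, 0], [0, 0, -0.3, 0, 0, 0, 0], [0, 0, -0.35, 0, 0, 0, 0], [0, 0, -0.35, 0, 0, 0, 0], [0, 0, -0.35, 0, 0, 0, 0]]}}

```text
t: 7.2
position: [0.5603, -0.0048, 0.1485]
ee_rot: [0.681, 0.732, -0.001, -0.001]
ft_force: [0.0, 0.4, -2.2]
finger_gap: 0.322
```

>>> {"op": "drive_tool", "data": {"increments": [[0, 0, -0.345, 0, 0, 0, 0], [0, 0, 0, 0.4, 0.05, 0, 0], [0, 0, 0, 0.8, 0.1, 0, 0], [0, 0, 0, 0.9, 0.12, 0, 0], [0, 0, 0, 0.9, 0.12, 0, 0]]}}

```text
t: 7.82
position: [0.5463, 0.1177, 0.1496]
ee_rot: [0.616, 0.788, -0.0, -0.001]
ft_force: [0.8, 0.3, -1.2]
finger_gap: 0.315
```

>>> {"op": "drive_tool", "data": {"increments": [[0, 0, 0, 0.9, 0.12, 0, 0], [0, 0, 0, 0.9, 0.12, 0, 0], [0, 0, 0, 0.9, 0.12, 0, 0], [0, 0, 0, 0.9, 0.12, 0, 0], [0, 0, 0, 0.56, 0.06, 0, 0]]}}

```text
t: 8.45
position: [0.5258, 0.2855, 0.1496]
ee_rot: [0.615, 0.789, -0.0, -0.001]
ft_force: [-0.5, -0.4, -1.7]
finger_gap: 0.323
```

>>> {"op": "drive_tool", "data": {"increments": [[-0.1, 0, 0, 0, 0, 0, 0], [-0.2, 0, 0, 0, 0, 0, 0], [-0.1, 0, 0, 0, 0, 0, 0], [0, 0, 0, 0, 0, 0, 0], [0, 0, 0, 0, 0, 0, 0]]}}

```text
t: 9.07
position: [0.5278, 0.2827, 0.1501]
ee_rot: [0.612, 0.784, 0.082, 0.064]
ft_force: [0.3, 0.2, -2.4]
finger_gap: 0.318
```

```bash
cat > look.py <<'E'
from plan import *
import sys
def main(name,*seq):
    s=sense();p=s["position"];Q=R.from_quat(s["ee_rot"]).as_matrix();print(s["t"],p,s["ft_force"],s["finger_gap"])
    o=p+Q[:,2]*.0345
    Zr=R.from_euler('z',yaw).as_matrix()
    print("lead edge in base mm",((Zr.T@(o-Q[:,1]*.075-B))*1000).round(1),"trail",((Zr.T@(o+Q[:,1]*.075-B))*1000).round(1))
    C=[o+Q[:,1]*a*.075+Q[:,0]*b*.06-Q[:,2]*.01 for a,b in((1,1),(1,-1),(-1,-1),(-1,1))]
    L=[B+Zr@np.array(v) for v in((-.054,-.085,.035),(-.054,.085,.035),(-.096,.085,.035),(-.096,-.085,.035))]
    F=[B+Zr@np.array(v) for v in((.096,-.085,.022),(.096,.085,.022),(-.096,.085,.022),(-.096,-.085,.022))]
    out=[]
    if name:
        for n in("top","side"):
            I=get_image(n); raw=I.copy()
            for X,c in((C,(255,0,255)),(L,(0,255,255)),(F,(0,255,0))): cv2.polylines(I,[proj(n,X).round().astype(int)],True,c,1)
            c=proj(n,[B])[0].astype(int); y,x=max(c[1]-100,0),max(c[0]-90,0)
            out.append(np.vstack([cv2.resize(k[y:y+150,x:x+200],(400,300),interpolation=cv2.INTER_CUBIC) for k in(I,raw)]))
        cv2.imwrite(f"pics/{name}.png",np.hstack(out)[:,:,::-1])
    for a in seq:
        np_,M,rv,s1,s2=delta(p,Q,*a); print(a,np_.round(4),"turn",rv,"shift before turn",s1,"after",s2); p,Q=np_,M
E
python3 -c "
from look import *
main('over',(-.04,.012,12),(-.074,.012,12))"
```

```text
9.075 [0.52778806 0.28270052 0.15012179] [ 0.33609781  0.15251214 -2.44175132] 0.31804768023718316
lead edge in base mm [-30.7   0.5 100.9] trail [116.1   0.4 131.9]
(-0.04, 0.012, 12) [0.5188 0.28   0.0613] turn [-0.002 -0.001 -0.002] shift before turn [-0.013 -0.689  2.123] after [-0.011 -0.691  2.122]
(-0.074, 0.012, 12) [0.4858 0.2717 0.0613] turn [0. 0. 0.] shift before turn [ 0.    -0.831 -0.177] after [ 0.    -0.831 -0.177]
```

View pics/over.png

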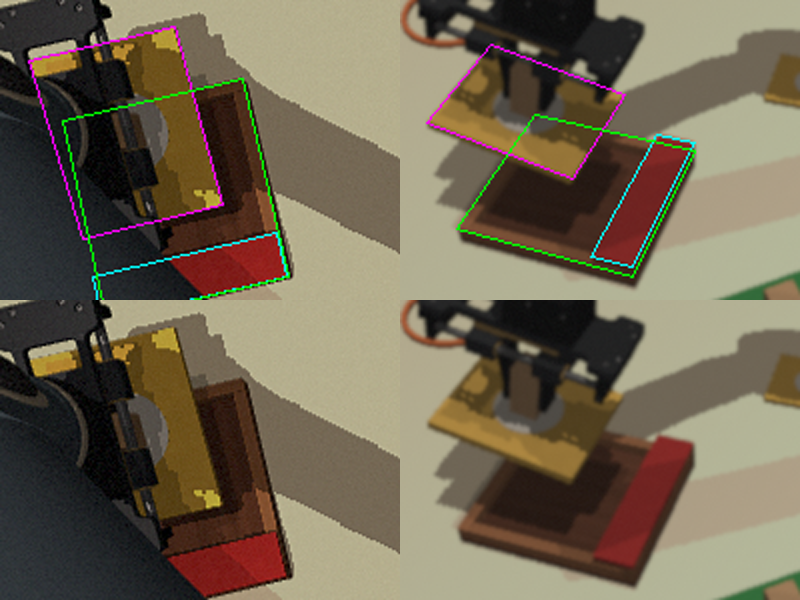

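In the overlays the panel outline fits in both views. The base and lip outline is about 3 mm off in the side view, which is within the 12–30 mm allowed under the lip. The lip's free edge runs through about crop [250,600] in the side view. Lowering the lead edge in front of the lip.

>>> {"op": "drive_tool", "data": {"increments": [[0, 0, 0, 0, -0.17, 0.53, 0], [0, 0, 0, 0, -0.18, 0.56, 0], [0, 0, 0, 0, -0.17, 0.53, 0], [0, 0, 0, 0, -0.17, 0.46, 0], [0, 0, 0, 0, 0, 0, 0]]}}

```text
t: 9.8
position: [0.5179, 0.2792, 0.0616]
ee_rot: [0.612, 0.784, 0.081, 0.064]
ft_force: [0.3, -0.0, -1.8]
finger_gap: 0.321
```

```bash
python3 -c "
from look import *
main('low',(-.04,.012,12),(-.075,.012,12))"
```

```text
9.8 [0.51787947 0.27917269 0.06162228] [ 0.32840086 -0.02044125 -1.78725567] 0.3210137822355186
lead edge in base mm [-41.3  -0.5  12.5] trail [105.6  -0.6  43.2]
(-0.04, 0.012, 12) [0.5188 0.28   0.0613] turn [-0.007  0.002 -0.001] shift before turn [0.014 0.025 0.012] after [0.014 0.025 0.013]
(-0.075, 0.012, 12) [0.4849 0.2715 0.0613] turn [0. 0. 0.] shift before turn [ 0.    -0.856 -0.182] after [ 0.    -0.856 -0.182]
```

View pics/low.png

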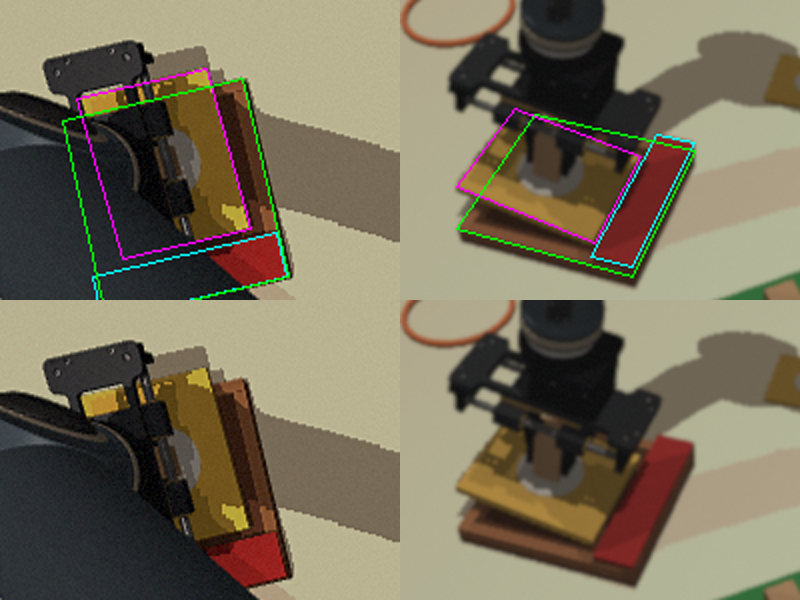

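The lead edge is inside the tray in front of the lip, and the trailing edge is above the +x wall. I'll slide it under the lip while easing the tilt to about 10°.

```bash
python3 -c "
from look import *
main('',(-.043,.0105,10),(-.075,.0105,10))"
```

```text
9.9 [0.51921654 0.28030123 0.0636413 ] [-0.55058039  1.1957877  -1.02482652] 0.3168562908087157
lead edge in base mm [-39.5   0.3  14.3] trail [107.2   0.2  45.5]
(-0.043, 0.0105, 10) [0.5175 0.2797 0.0575] turn [ 0.068 -0.001 -0.001] shift before turn [-0.005 -0.076  0.141] after [-0.005 -0.071  0.143]
(-0.075, 0.0105, 10) [0.4865 0.2719 0.0575] turn [0. 0. 0.] shift before turn [ 0.    -0.788 -0.139] after [ 0.    -0.788 -0.139]
```

>>> {"op": "drive_tool", "data": {"increments": [[0.067, 0, 0, 0, -0.06, 0.1, 0], [0, 0, 0, 0, -0.2, -0.035, 0], [0, 0, 0, 0, -0.2, -0.035, 0], [0, 0, 0, 0, 0, 0, 0], [0, 0, 0, 0, 0, 0, 0]]}}

```text
t: 10.52
position: [0.5015, 0.2755, 0.0591]
ee_rot: [0.613, 0.786, 0.069, 0.054]
ft_force: [-0.3, -0.1, -1.8]
finger_gap: 0.323
```

```bash
python3 -c "
from look import *
main('')
main('mid',(-.075,.0105,10))"
```

```text
10.525 [0.50145009 0.2755217  0.05906258] [-0.25201718 -0.08951867 -1.82375022] 0.32256960552864683
lead edge in base mm [-59.6  -0.1  12. ] trail [88.1 -0.1 38.1]
10.525 [0.50145009 0.2755217  0.05906258] [-0.25201718 -0.08951867 -1.82375022] 0.32256960552864683
lead edge in base mm [-59.6  -0.1  12. ] trail [88.1 -0.1 38.1]
(-0.075, 0.0105, 10) [0.4865 0.2719 0.0575] turn [0.001 0.    0.   ] shift before turn [ 0.002 -0.386 -0.029] after [ 0.002 -0.386 -0.028]
```

View pics/mid.png

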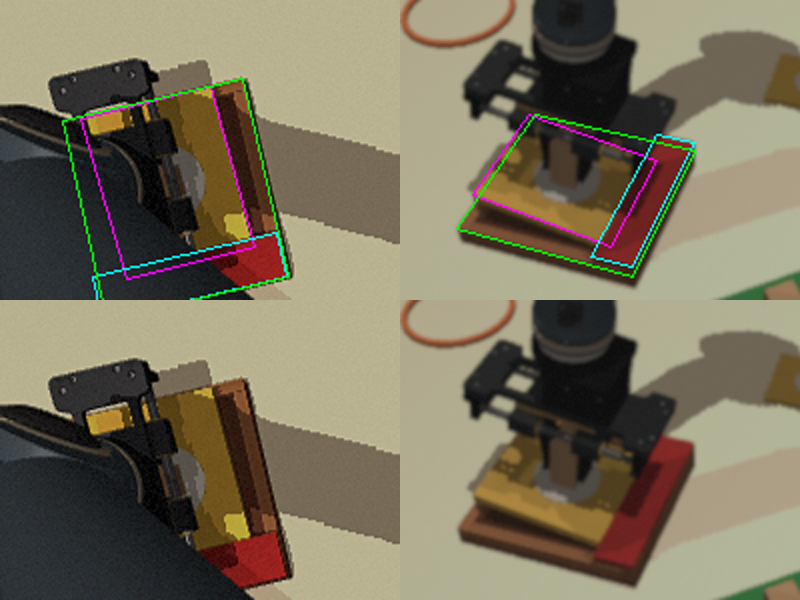

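The lip now hides the panel's lead edge (side view, around crop [545,605]), with no contact force. I'll slide the rest of the way.

>>> {"op": "drive_tool", "data": {"increments": [[0, 0, 0, 0, -0.2, -0.02, 0], [0, 0, 0, 0, -0.2, -0.02, 0], [0, 0, 0, 0, 0, 0, 0], [0, 0, 0, 0, 0, 0, 0], [0, 0, 0, 0, 0, 0, 0]]}}

```text
t: 11.25
position: [0.4861, 0.2716, 0.0577]
ee_rot: [0.613, 0.785, 0.069, 0.054]
ft_force: [-0.7, 0.6, -1.7]
finger_gap: 0.318
```

```bash
python3 -c "
from look import *
main('',(-.075,.0095,5),(-.075,.009,1),(-.075,.0085,0))"
```

```text
11.25 [0.48611234 0.27164316 0.05768112] [-0.71915656  0.56516987 -1.73136062] 0.31772316391085254
lead edge in base mm [-75.4  -0.1  10.7] trail [72.3 -0.1 36.7]
(-0.075, 0.0095, 5) [0.4902 0.2728 0.0504] turn [ 0.167 -0.    -0.   ] shift before turn [0.003 0.073 0.198] after [0.003 0.09  0.19 ]
(-0.075, 0.009, 1) [0.4928 0.2735 0.0448] turn [ 0.133 -0.     0.   ] shift before turn [-0.     0.055  0.145] after [-0.     0.065  0.141]
(-0.075, 0.0085, 0) [0.4934 0.2736 0.043 ] turn [0.033 0.    0.   ] shift before turn [0.    0.015 0.045] after [0.    0.015 0.045]
```

>>> {"op": "drive_tool", "data": {"increments": [[0.083, 0, 0, 0, 0.04, 0.098, 0], [0.084, 0, 0, 0, 0.04, 0.098, 0], [0.066, 0, 0, 0, 0.03, 0.072, 0], [0.067, 0, 0, 0, 0.03, 0.072, 0], [0, 0, 0, 0, 0, 0, 0]]}}

```text
t: 11.88
position: [0.4936, 0.2733, 0.0444]
ee_rot: [0.615, 0.788, 0.007, 0.005]
ft_force: [1.0, -0.6, -1.1]
finger_gap: 0.322
```

>>> {"op": "drive_tool", "data": {"increments": [[0.033, 0, 0, 0, 0.015, 0.03, 0], [0, 0, 0, 0, 0, 0, 0], [0, 0, 0, 0, 0, 0, 0], [0, 0, 0, 0, 0, 0, 0], [0, 0, 0, 0, 0, 0, 0]]}}

```text
t: 12.5
position: [0.4933, 0.2734, 0.0436]
ee_rot: [0.615, 0.789, 0.0, 0.0]
ft_force: [-1.7, -0.1, -1.9]
finger_gap: 0.318
```

```bash
python3 -c "
from look import *
main('flat',(-.075,.008,0))"
```

```text
12.5 [0.49328952 0.27343723 0.04364902] [-1.69360194 -0.05232776 -1.90123269] 0.31844535374123834
lead edge in base mm [-75.1  -0.1   9.1] trail [74.9 -0.1  9.2]
(-0.075, 0.008, 0) [0.4934 0.2736 0.0425] turn [0. 0. 0.] shift before turn [0.003 0.004 0.029] after [0.003 0.004 0.029]
```

View pics/flat.png

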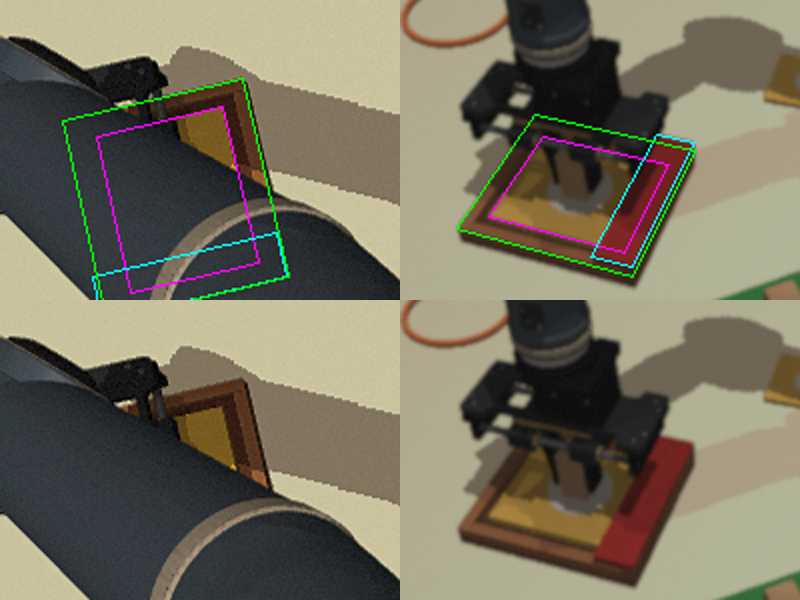

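It's lying flat with its end under the lip (side view, panel edge at about crop [545,600]). I'll settle it the last 1 mm, open only part way so the fingers stay clear of the lip, and then go up.

>>> {"op": "drive_tool", "data": {"increments": [[0, 0, 0, 0, 0, 0.025, 0], [0, 0, 0, 0, 0, 0, 0], [0, 0, 0, 0, 0, 0, 0.5], [0, 0, 0, 0, 0, 0, 0.5], [0, 0, 0, 0, 0, 0, 0.5]]}}

```text
t: 13.22
position: [0.4935, 0.2735, 0.0427]
ee_rot: [0.615, 0.789, 0.0, 0.0]
ft_force: [-1.1, 0.2, 0.5]
finger_gap: 0.487
```

>>> {"op": "drive_tool", "data": {"increments": [[0, 0, 0, 0, 0, 0, 0.5], [0, 0, 0, 0, 0, 0, 0.5], [0, 0, 0, 0, 0, 0, 0.5], [0, 0, 0, 0, 0, -0.3, 0.5], [0, 0, 0, 0, 0, -0.3, 0.5]]}}

```text
t: 13.85
position: [0.4935, 0.2737, 0.0676]
ee_rot: [0.615, 0.789, 0.0, 0.0]
ft_force: [0.2, 0.1, -0.6]
finger_gap: 0.507
```

>>> {"op": "drive_tool", "data": {"increments": [[0, 0, 0, 0, 0, -0.5, 0.5], [0, 0, 0, 0, 0, -0.9, 0.5], [0, 0, 0, 0, 0, -0.9, 0.5], [0, 0, 0, 0, 0, -0.9, 0.5], [0, 0, 0, 0, 0, 0, 0.5]]}}

```text
t: 14.48
position: [0.4948, 0.275, 0.1989]
ee_rot: [0.615, 0.789, 0.003, 0.002]
ft_force: [0.2, 0.1, -0.7]
finger_gap: 0.497
```

>>> {"op": "drive_tool", "data": {"increments": [[0, 0, 0, -0.5, 0, 0, 0.5], [0, 0, 0, -0.9, 0, 0, 0.5], [0, 0, 0, -0.9, 0, 0, 0.5], [0, 0, 0, -0.9, 0, 0, 0.5], [0, 0, 0, -0.9, 0, 0, 0.5]]}}

```text
t: 15.1
position: [0.533, 0.1131, 0.1945]
ee_rot: [0.615, 0.789, -0.0, -0.0]
ft_force: [0.2, 0.2, -0.4]
finger_gap: 0.498
```

>>> {"op": "drive_tool", "data": {"increments": [[0, 0, 0, -0.9, 0, 0, 0.5], [0, 0, 0, -0.6, 0, 0, 0.5], [0, 0, 0, 0, 0, 0, 0.5], [0, 0, 0, 0, 0, 0, 0.5], [0, 0, 0, 0, 0, 0, 0.5]]}}

```text
t: 15.72
position: [0.5474, 0.0579, 0.1947]
ee_rot: [0.614, 0.789, 0.0, -0.0]
ft_force: [0.4, 0.2, -0.5]
finger_gap: 0.498
```

```bash
python3 -c "
from look import *
main('end')
for d in find_in('top','blue_panel'): print(d['pixel'])"
```

```text
15.725 [0.547427   0.05793524 0.19472724] [ 0.38811748  0.20915038 -0.52307952] 0.4984826848068315
lead edge in base mm [ -75.1 -222.5  160.2] trail [  74.9 -222.1  160.2]
[218.8, 471.8]
```

View pics/end.png

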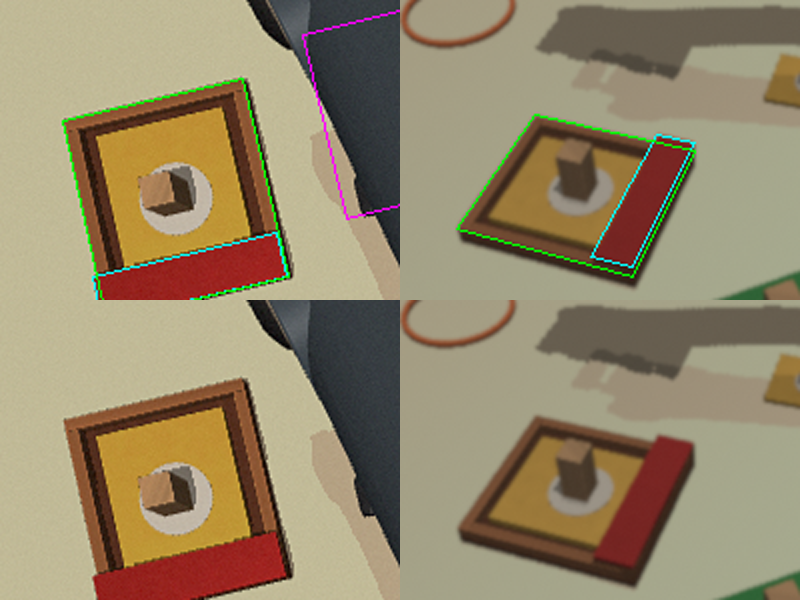

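The panel lies flat and centred in the tray with its end under the lip. The arm is clear, and the blue panel hasn't moved (still at [218,472]). Handing in.

```bash
python3 -c "
from station import *
print(job_done())"
```

```text
the job is handed in; nothing more can be done
None
```

The ring toss is set up and handed in at about 16 s of the 45 s limit. I took the larger yellow panel by its peg, slid one short end about 20 mm under the red lip at a 10° tilt, lowered the other end flat and let go.

- **Final pictures:** both cameras show the panel flat and centred on the floor of the base, its end still under the lip, with the gripper clear. The blue panel is where it was, at pixel [218, 472].
- **Forces:** every force reading taken after a move was under 3 N, and I saw no unwanted contact.
- **Disagreement:** my outline of the base and lip sat about 3 mm off in the side view. That is within the room the panel has under the lip, and the top view matched.
- **Pictures viewed:** 9 of the 10 allowed.

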